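# Crank the mustard thread round to the arrow

### The job

A customer wants the mustard-yellow thread: wind the thread carousel round by its blue crank handle until the mustard cone stands at the red arrow, then let go of the handle. Do not push the turntable or the cones themselves, and leave the wool winder's crank alone.

Things in the scene. Friction and masses are not known exactly. Their poses are not given: they have to be found in the camera images.
- carousel: Grey thread carousel with blue stripe, fixed. Origin on its vertical crank axis at counter level, z up. In this frame: turntable axis at x 0, y +250 mm; a red arrow outside the turntable's rim, 42 mm up, at x -138 to -174, y +250 mm, points along +x. A thread cone is at the arrow when centred at x -85, y +250 mm. Crank : turntable = 4 turns : 1 turn, same direction.
- crank_handle (a point): Centre of the carousel's blue upright crank handle, 24 mm in diameter, 56 mm tall (111 to 167 mm above the counter). It goes round the crank axis on a level circle of 60 mm radius, any number of turns, and spins a little stiffly on its pin, so a gripper need not turn with it. The flat steel crank arm, top at 108 mm, lies below it. 1 to 3 N turn it; it stays where left.
- turntable: White turntable of the carousel, 244 mm in diameter, driven by the crank. It carries six fixed thread cones (44 mm in diameter, 50 mm tall, tops 98 mm above the counter), centres 85 mm from its axis, 60 degrees apart: mustard, orange, green, cream, crimson, blue, anticlockwise from above. Origin on its vertical axis, 36 mm above the counter.
- mustard_cone (a point): Centre (half-way up) of the mustard-yellow thread cone on the turntable. At the start it is 95 to 146 degrees of clockwise turntable turning (seen from above) short of the red arrow: 1.05 to 1.62 clockwise turns of the crank. Clockwise is the shorter way.
- winder_handle (a point): Centre of the upright wooden handle (22 mm in diameter, 46 mm tall, centre 123 mm above the counter) on the crank of the white wool winder at the robot's right, which has a white cone 145 mm high. A bystander: its crank is not to be turned.

How it is judged:
By the outcome, as a careful person would: the job done as asked, in the order asked, and still so for the second after the job is handed in, with the robot touching nothing.
It also fails if it takes over 51 s, if anything falls off the work surface, if the arm or the gripper's body presses on something with over 40 N, if the wrist force passes 120 N, or if a joint passes its speed limit or range.

### The arm

A 7-joint arm with a two-finger parallel gripper is mounted at the origin on the work surface. World frame = base frame: x ahead of the robot, y to its left, z up, the work surface at z = 0. Lengths are in m, angles in rad, forces in N, time in s.
With the tool pointing down it reaches from about 0.4 to 0.9 m from the base axis. Payload 5.5 kg.
Tool frame: the origin (TCP) lies midway between the tips of the shut fingers; the grasp point (between the pads) lies 19 mm behind it (manip.grip_depth is the distance from the TCP to the grasp point, in m); z points along the fingers, y is the line along which they close (so a half turn about z gives the same grasp; the last joint's range is limited). The gripper opens to 92 mm and grips with 3 to 60 N. Pads are 19 mm wide; open, the fingers measure 130 mm over their backs; the gripper's body (75 mm by 190 mm) begins 47 mm behind the grasp point.
Start: joints at [-0.912, 0.501, -0.427, 1.55, 0.221, 1.138, -0.21], TCP at [0.251, 0.6, 0.227] pointing down, gripper open.
Joint ranges: [-2.88, 2.88], [-0.31, 2.03], [-1.54, 1.56], [0.2, 2.42], [-1.41, 4.55], [0.19, 2.02], [-2.57, 2.57]. Speed limits (rad/s): [2.57, 2.57, 3.14, 3.14, 3.14, 3.14, 3.14].

### API

Orientations are given as a unit quaternion [x, y, z, w].
In Python, from bench import manip, effector, viewer gives the robot as it stands. Calls block until the motion is done:
- manip.move_pose(position, orientation): joint-space move of the TCP to a pose.
- manip.servo_line(position, ori=None, vel=0.15): straight line of the TCP; ori=None keeps the orientation; vel is the mean speed in m/s.
- manip.movej(angles): joint-space move.
- effector.open_jaws() and effector.close(f_grip=None): open the fingers fully, or close them until they stop; f_grip is the grip in N (None keeps the last).
- manip.sleep(seconds).
- manip.solve_ik(position, orientation): joint angles nearest the present ones, or None.
- viewer.get_image(name): name is "side" or "top"; returns the picture (384x512x3 uint8, red, green, blue); there is no depth.
- viewer.get_calibration(name): a dict with "vfov" (degrees; the focal length in pixels is half the picture's height over the tangent of half this angle, whatever the lens; pixels are square), "cx", "cy" (the principal point, pixels), "eye" and "attitude" of the camera in the world. Camera axes: x right, y down, z forward; pixel columns grow to the right and rows downward; lengths in m; the calibration is good to about 2 mm. A picture is of the moment at which its call begins. get_calibration takes no time and is no camera call.
A pose or a line that the arm cannot do raises manip.PlanningError and nothing moves.
- manip.hand_in(): hands the job in; it is judged then, once.
Readings, each from a call of its own:
- manip.current_clock(): time.
- manip.current_q(): joint angles.
- manip.current_joint_velocities(): joint speeds.
- manip.current_tau(): joint torques, N m.
- manip.current_tool_pos(): TCP position.
- manip.current_tcp_rot(): TCP orientation.
- manip.current_force(): force on the tool from outside, world axes, zero at the start.
- manip.current_wrist_torque(): the same for the moment, N m.
- manip.current_finger_gap(): finger opening in m.
- manip.current_gripper_force(): force on a finger pad.
Only numpy, scipy, OpenCV 4.12 (cv2) and the standard library are available. Lean on these libraries where they do the work, as an engineer would, in place of code of your own. Each camera call takes 0.05 s, during which the arm holds its last target. There are 200 camera calls.

## Working session

There is one attempt and no reset: what is moved stays moved. The work goes in short steps, each a Python script; the robot and the scene stay as the last script left them, time stands still between calls to the robot, and variables do not carry over. Pictures are saved under pics/ and viewed, at most 10 in all, crops included, and the job is handed in when it is done.

```bash
mkdir -p pics; ls; python3 - <<'E'
from bench import manip, effector, viewer
import cv2
for n in("side","top"):
    print(n,viewer.get_calibration(n)); cv2.imwrite(f"pics/{n}0.png",viewer.get_image(n)[:,:,::-1])
print(manip.current_clock(),manip.current_tcp_rot())
E
```

```text
pics
side {'vfov': 45.04808842252355, 'cx': 248.00760266545575, 'cy': 196.48801125640918, 'eye': array([ 0.20860455, -0.8721708 ,  0.95064736]), 'attitude': array([ 0.89477012, -0.20436882,  0.08607858, -0.38756973])}
top {'vfov': 57.19294481279767, 'cx': 254.68045175140196, 'cy': 193.71982872970398, 'eye': array([ 0.39262809, -0.09656265,  1.08111376]), 'attitude': array([-0.70212678,  0.7068584 , -0.06125842,  0.06013811])}
0.1 [ 1.96619279e-01  9.80479537e-01 -8.40502321e-04 -1.71447632e-04]
```

View pics/side0.png

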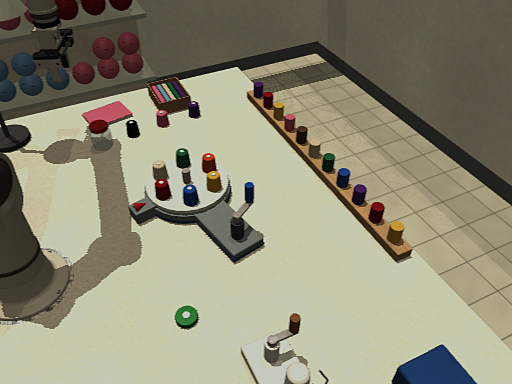

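View pics/top0.png

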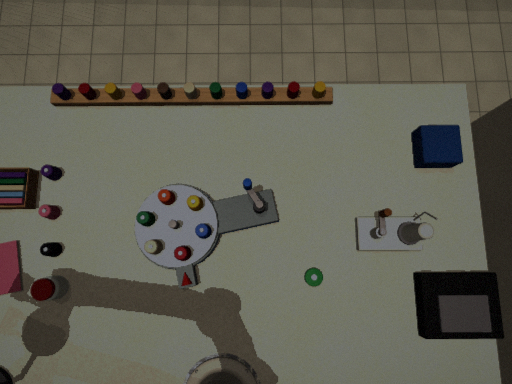

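The side view shows the carousel at about (190,185), its blue handle at (249,192) and the red arrow at (138,206). The top view shows the turntable centre at (174,225), the mustard cone at (195,202), the arrow at (186,278), and the handle at (247,183). I'll enlarge both.

```bash
python3 - <<'E'
import cv2
a=cv2.imread("pics/top0.png")[165:295,125:285]; cv2.imwrite("pics/tc.png",cv2.resize(a,None,fx=4.6,fy=4.6,interpolation=cv2.INTER_CUBIC))
a=cv2.imread("pics/side0.png")[140:265,120:275]; cv2.imwrite("pics/sc.png",cv2.resize(a,None,fx=4.6,fy=4.6,interpolation=cv2.INTER_CUBIC))
E
```

```text
(no output)
```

View pics/tc.png

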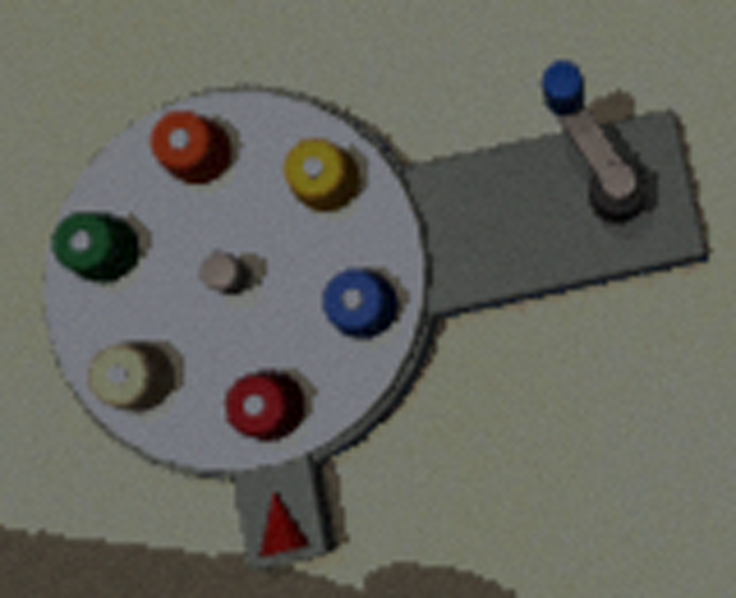

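View pics/sc.png

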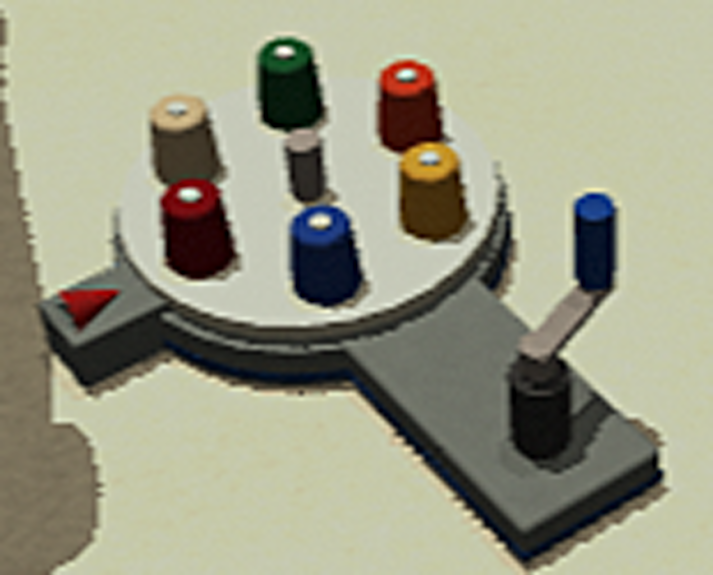

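The crops show cone-top dots, handle top, crank hub and arrow clearly. I'll fit pose, handle angle and table angle jointly from both views.

```bash
cat > fit.py <<'E'
import numpy as np
from bench import viewer
from scipy.spatial.transform import Rotation as R
from scipy.optimize import least_squares
def proj(n,P):
    c=viewer.get_calibration(n); f=192/np.tan(np.radians(c["vfov"]/2))
    p=R.from_quat(c["attitude"]).inv().apply(np.atleast_2d(P)-c["eye"])
    return p[:,:2]/p[:,2:]*f+[c["cx"],c["cy"]]
def to_world(T,P): # T: x,y,yaw
    return R.from_euler("z",T[2]).apply(P)+[T[0],T[1],0]
def model(v):  # x,y,yaw,handle angle,table angle (carousel frame, mustard)
    a=v[4]+np.arange(6)*np.pi/3
    P=[[.085*np.cos(t),.25+.085*np.sin(t),.099] for t in a]
    P+=[[.06*np.cos(v[3]),.06*np.sin(v[3]),.167],[0,0,.108],[-.138,.25,.042],[-.174,.25,.042]]
    return to_world(v[:3],np.array(P))
E
python3 - <<'E'
from fit import *
from bench import manip
top=np.array([(313,167),(178,139),(80,241),(118,375),(253,406),(352,299),(562,75),(617,182),(277,493),(283,549)])/4.6+[125,165]
side=np.array([(429,158),(407,75),(285,50),(177,110),(190,195),(320,222),(595,207),(537,348),(118,292),(68,310)])/4.6+[120,140]
res=lambda v:np.r_[proj("top",model(v))-top,proj("side",model(v))-side].ravel()
best=min((least_squares(res,[.5,.1,y,h,t],loss="soft_l1") for y in(-2,-.5,1,2.5) for h in(0,2,4) for t in(0,2,4)),key=lambda s:s.cost)
v=best.x;print(best.cost,v,np.degrees(v[2:]));print(res(v).reshape(2,10,2).round(1).tolist())
d=np.degrees((v[4]-np.pi)%(2*np.pi));print("cw deg",d,"handle",model(v)[6]); np.save("v.npy",v)
E
```

```text
Traceback (most recent call last):
  File "fit.py", line 6, in proj
    c=viewer.get_calibration(n); f=192/np.tan(np.radians(c["vfov"]/2))
ValueError: time passes only in moves, steps and waits
```

```bash
sed -i 's/^def proj/CAL={n:viewer.get_calibration(n) for n in("top","side")}\ndef proj/; s/c=viewer.get_calibration(n);/c=CAL[n];/' fit.py
cat > run1.py <<'E'
from fit import *
top=np.array([(313,167),(178,139),(80,241),(118,375),(253,406),(352,299),(562,75),(617,182),(277,493),(283,549)])/4.6+[125,165]
side=np.array([(429,158),(407,75),(285,50),(177,110),(190,195),(320,222),(595,207),(537,348),(118,292),(68,310)])/4.6+[120,140]
res=lambda v:np.r_[proj("top",model(v))-top,proj("side",model(v))-side].ravel()
best=min((least_squares(res,[.5,-.1,y,h,t],loss="soft_l1") for y in(-.5,1) for h in(0,2,4) for t in(0,2,4)),key=lambda s:s.cost)
v=best.x;print(best.cost,v,np.degrees(v[2:]));print(res(v).reshape(2,10,2).round(1).tolist())
d=np.degrees((v[4]-np.pi)%(2*np.pi));print("cw deg",d,"handle",model(v)[6]); np.save("v.npy",v)
E
python3 run1.py
```

```text
12.878607677276754 [ 0.53468592 -0.11255904  0.20821057  0.35141471 -0.94797696] [ 11.92958686  20.13457977 -54.31507875]
[[[0.2, -1.1], [0.3, -1.2], [0.3, -1.2], [-0.0, -1.1], [0.5, -1.3], [0.3, -1.1], [0.7, -0.3], [0.6, -1.4], [-0.2, -1.1], [0.8, -0.7]], [[-1.2, -0.3], [-1.4, -0.3], [-1.4, 0.1], [-1.3, -0.6], [-1.4, -0.3], [-1.2, -0.3], [-0.9, -0.0], [-0.8, -0.1], [-1.1, -0.1], [-1.7, 1.5]]]
cw deg 125.684921253884 handle [ 0.58553317 -0.08070692  0.167     ]
```

```bash
cat > run2.py <<'E'
exec(open("run1.py").read().split("best=")[0].replace("+[125,165]","+[124.6,164.6]").replace("+[120,140]","+[119.6,139.6]"))
v0=np.r_[np.load("v.npy"),np.zeros(4)]
r2=lambda w:np.r_[(res(w[:5]).reshape(2,10,2)+w[5:].reshape(2,1,2)).ravel(),w[5:]/1.0]
s=least_squares(r2,v0,loss="soft_l1");v=s.x[:5];print(s.cost,s.x.round(4),np.abs(s.fun).max(),"cw",np.degrees((v[4]-np.pi)%(2*np.pi)),"handle",model(v)[6],"table",to_world(v,np.array([[0,.25,.04]])))
np.save("v.npy",v)
from bench import manip
def ori(a): return R.from_matrix(np.array([[np.sin(a),np.cos(a),0],[-np.cos(a),np.sin(a),0],[0,0,-1]]).T.reshape(3,3) if 0 else np.column_stack([[np.sin(a),-np.cos(a),0],[np.cos(a),np.sin(a),0],[0,0,-1]])).as_quat()
print(manip.current_tcp_rot(), "check", R.from_quat(manip.current_tcp_rot()).as_matrix()[:,1])
for deg in range(0,360,30):
    qs=[manip.solve_ik(np.r_[v[0]+.06*np.cos(t),v[1]+.06*np.sin(t),z],ori(np.radians(deg))) for t in np.arange(0,6.28,1.57) for z in(.12,)]
    print(deg, [None if q is None else round(float(q[6]),1) for q in qs], None if qs[0] is None else np.round(qs[0],2).tolist())
E
python3 run2.py
```

```text
2.7142837504443946 [ 0.535  -0.1109  0.2074  0.3541 -0.9477 -0.138   0.7715  0.8292  0.1044] 1.514702064667519 cw 125.70090497843493 handle [ 0.5857842  -0.07898387  0.167     ] table [[0.48352861 0.13371355 0.04      ]]
[ 1.96619279e-01  9.80479537e-01 -8.40502321e-04 -1.71447632e-04] check [ 0.38556207  0.92268031 -0.00171561]Traceback (most recent call last):
  File "run2.py", line 10, in <module>
    qs=[manip.solve_ik(np.r_[v[0]+.06*np.cos(t),v[1]+.06*np.sin(t),z],ori(np.radians(deg))) for t in np.arange(0,6.28,1.57) for z in(.12,)]
                                                                      ~~~^^^^^^^^^^^^^^^^^
  File "run2.py", line 7, in ori
    def ori(a): return R.from_matrix(np.array([[np.sin(a),np.cos(a),0],[-np.cos(a),np.sin(a),0],[0,0,-1]]).T.reshape(3,3) if 0 else np.column_stack([[np.sin(a),-np.cos(a),0],[np.cos(a),np.sin(a),0],[0,0,-1]])).as_quat()
                       ~~~~~~~~~~~~~^^^^^^^^^^^^^^^^^^^^^^^^^^^^^^^^^^^^^^^^^^^^^^^^^^^^^^^^^^^^^^^^^^^^^^^^^^^^^^^^^^^^^^^^^^^^^^^^^^^^^^^^^^^^^^^^^^^^^^^^^^^^^^^^^^^^^^^^^^^^^^^^^^^^^^^^^^^^^^^^^^^^^^^^^^^^^
  File "scipy/spatial/transform/_rotation.pyx", line 1143, in scipy.spatial.transform._rotation.Rotation.from_matrix
ValueError: Non-positive determinant (left-handed or null coordinate frame) in rotation matrix 0: [[ 0.  1.  0.]
 [-1.  0.  0.]
 [ 0.  0. -1.]].
```

```bash
cat >> fit.py <<'E'
def ori(a): # tool down, closing line at world angle a
    c,s=np.cos(a),np.sin(a)
    return R.from_matrix([[-s,c,0],[c,s,0],[0,0,-1]]).as_quat()
E
python3 - <<'E'
from fit import *
from bench import manip
v=np.load("v.npy")
for deg in range(0,360,30):
    qs=[manip.solve_ik(np.r_[v[0]+.06*np.cos(t),v[1]+.06*np.sin(t),.12],ori(np.radians(deg))) for t in np.arange(0,6.28,1.57)]
    print(deg, [None if q is None else round(float(q[6]),1) for q in qs], None if qs[0] is None else np.round(qs[0],2).tolist())
print(manip.current_clock())
E
```

```text
0 [0.2, 0.1, 0.2, 0.4] [0.03, 0.51, 0.15, 1.77, -0.1, 0.87, 0.22]
30 [0.7, 0.6, 0.7, 0.9] [0.09, 0.51, 0.06, 1.77, -0.04, 0.87, 0.7]
60 [1.2, 1.1, 1.3, 1.4] [0.15, 0.51, -0.02, 1.77, 0.01, 0.87, 1.18]
90 [1.7, 1.6, 1.8, 1.9] [0.21, 0.51, -0.09, 1.76, 0.06, 0.87, 1.66]
120 [2.1, 2.0, 2.2, 2.3] [0.28, 0.52, -0.18, 1.76, 0.12, 0.87, 2.14]
150 [2.0, 2.5, 2.1, -2.6] [0.97, 0.96, -1.31, 1.74, 0.98, 1.26, 2.03]
180 [-2.2, -2.2, -2.1, -2.0] [-0.69, 1.01, 1.35, 1.79, -1.05, 1.27, -2.18]
210 [-1.8, -1.9, -1.8, -1.7] [-0.62, 0.82, 1.13, 1.79, -0.84, 1.1, -1.8]
240 [-1.4, -1.5, -1.4, -1.5] [-0.5, 0.69, 0.91, 1.79, -0.64, 0.99, -1.43]
270 [-1.3, -1.4, -1.2, -1.1] [-0.1, 0.53, 0.32, 1.78, -0.21, 0.87, -1.26]
300 [-0.8, -0.9, -0.7, -0.6] [-0.07, 0.52, 0.27, 1.77, -0.18, 0.87, -0.76]
330 [-0.3, -0.4, -0.2, -0.1] [-0.02, 0.51, 0.22, 1.77, -0.14, 0.87, -0.27]
0.1
```

```bash
python3 - <<'E'
from fit import *
from bench import manip, effector
v=np.load("v.npy"); h=model(v)[6]; o=ori(np.radians(300))
manip.move_pose(np.r_[h[:2],.25],o); print(manip.current_clock(),manip.current_tool_pos())
manip.servo_line(np.r_[h[:2],.121],vel=.12); print(manip.current_clock(),manip.current_force())
effector.close(f_grip=15); print(manip.current_clock(),manip.current_finger_gap(),manip.current_force(),manip.current_gripper_force(),manip.current_tool_pos()-h)
# first 30 deg
th=v[2]+v[3]
for k in range(1,4):
    a=th-np.radians(10*k)
    manip.servo_line(np.r_[v[0]+.06*np.cos(a),v[1]+.06*np.sin(a),.121],vel=.06)
    print(manip.current_clock(),manip.current_force().round(1),manip.current_finger_gap(),(manip.current_tool_pos()[:2]-v[:2]-.06*np.r_[np.cos(a),np.sin(a)]).round(4))
E
```

```text
2.775 [ 0.58602399 -0.07738556  0.24984086]
4.0 [0.70660739 0.7200293  0.2019602 ]
5.0667 0.023630654775153196 [0.08583575 0.86099533 0.07043966] 14.999980330467224 [-5.00514454e-06  1.77961514e-04 -4.60426495e-02]
5.3917 [ 2.6 -1.7 -1.4] 0.02339434515125706 [ 0.0006 -0.0014]
5.7167 [ 0.3 -1.5 -1.1] 0.023616549839056054 [ 0.0002 -0.0014]
6.0417 [-0.3 -1.7 -1. ] 0.023647977313284243 [-0.0001 -0.0013]
```

```bash
python3 - <<'E'
from fit import *
from bench import manip, viewer
import cv2
v=np.load("v.npy"); th=v[2]+v[3]; tot=np.degrees((v[4]-np.pi)%(2*np.pi))*4
n=36
for i,d in enumerate(np.linspace(30,tot,n+1)[1:]):
    a=th-np.radians(d)
    manip.servo_line(np.r_[v[0]+.06*np.cos(a),v[1]+.06*np.sin(a),.121],vel=.06)
    f=manip.current_force()
    if np.linalg.norm(f)>30: print("stop",d,f);break
    if i%5==0: print(round(d),f.round(1),manip.current_clock())
p=manip.current_tool_pos()[:2]-v[:2]
print(manip.current_clock(),manip.current_force(),np.degrees(np.arctan2(p[1],p[0])-a)%360,np.linalg.norm(p))
for n_ in("side","top"): cv2.imwrite(f"pics/{n_}1.png",viewer.get_image(n_)[:,:,::-1])
a=cv2.imread("pics/top1.png")[165:295,125:285]; b=cv2.imread("pics/side1.png")[140:265,120:275]
r=lambda a:cv2.resize(a,None,fx=4.6,fy=4.6,interpolation=cv2.INTER_CUBIC)
cv2.imwrite("pics/tc1.png",r(a));cv2.imwrite("pics/sc1.png",r(b))
E
```

```text
43 [-1.3 -1.4  0. ] 6.4167
109 [-2.7  3.5  0.3] 8.2917
174 [ 1.7  4.6 -4.7] 10.1667
240 [-0.4  1.  -3.1] 12.0417
306 [ 1.4  4.6 -2.9] 13.9167
371 [ 4.   0.5 -3.4] 15.7917
437 [-1.8  0.5  1.4] 17.6667
503 [-0.4  4.  -1.6] 19.5417
19.5417 [-0.43720082  3.99189212 -1.61754596] 359.11824109094516 0.059800803090148284
```

View pics/tc1.png

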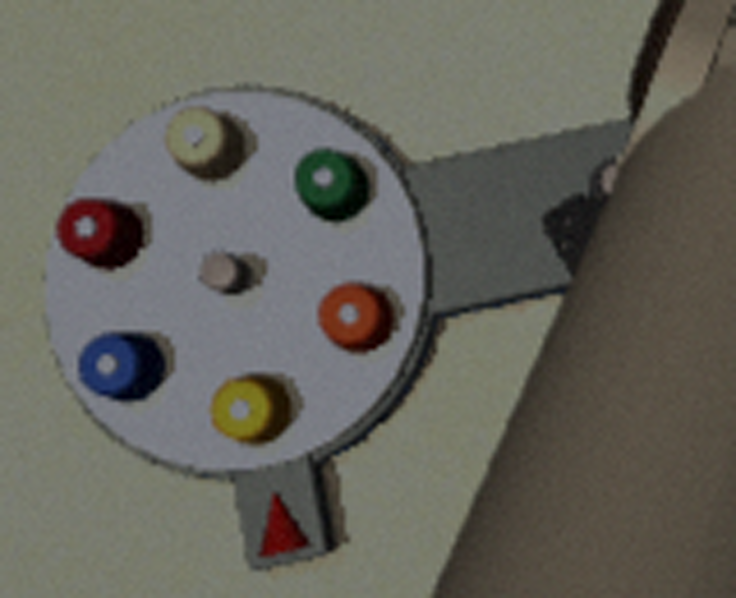

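View pics/sc1.png

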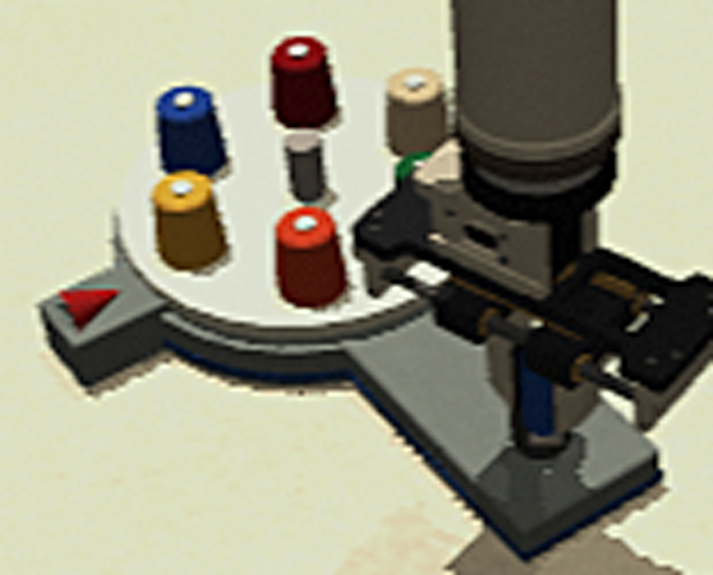

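The mustard cone, at crop (239,408) in the top view and (181,187) in the side view, now stands in front of the arrow. I'll quantify the remaining angle with the same fit.

```bash
python3 - <<'E'
from fit import *
v=np.load("v.npy")
T=np.array([(239,408),(348,313),(322,177),(194,135),(85,228),(106,364)])/4.6+[124.6,164.6]
S=np.array([(181,187),(305,222),(414,83),(298,50),(184,99)])/4.6+[119.6,139.6]; si=[0,1,3,4,5]
def r(w,c=0):
    m=model(np.r_[v[:4],w[0]])
    a=(proj("top",m)[:6]-T+w[1:3]); b=(proj("side",m)[si]-S+w[3:5])
    return np.r_[a.ravel()*(c!=2),b.ravel()*(c!=1)]
for c in(0,1,2):
    s=least_squares(lambda w:r(w,c),[np.pi,0,0,0,0]);print(np.degrees(s.x[0])-180,s.x[1:],np.abs(s.fun).max())
E
```

```text
-0.3886764898375361 [-0.07999069  0.88176598  0.8423062   0.1818927 ] 0.41021753616163636
-0.3312162969719452 [-0.07999056  0.88176456  0.          0.        ] 0.31103572781351874
-0.49125566226206274 [ 1.53581695e-07 -1.28187631e-08  8.37514198e-01  1.88378243e-01] 0.3782558094809619
```

Within 0.4° (0.6 mm). Releasing, retreating, and checking once more.

```bash
python3 - <<'E'
from bench import manip, effector, viewer
import cv2
effector.open_jaws(); p=manip.current_tool_pos(); p[2]=.27
manip.servo_line(p,vel=.12); manip.sleep(.3)
print(manip.current_clock(),manip.current_force(),manip.current_finger_gap())
r=lambda a:cv2.resize(a,None,fx=4.6,fy=4.6,interpolation=cv2.INTER_CUBIC)
cv2.imwrite("pics/tc2.png",r(viewer.get_image("top")[165:295,125:285,::-1]))
E
```

```text
22.5 [-0.686864   -0.6460157  -1.25717071] 0.09172219172009702
```

View pics/tc2.png

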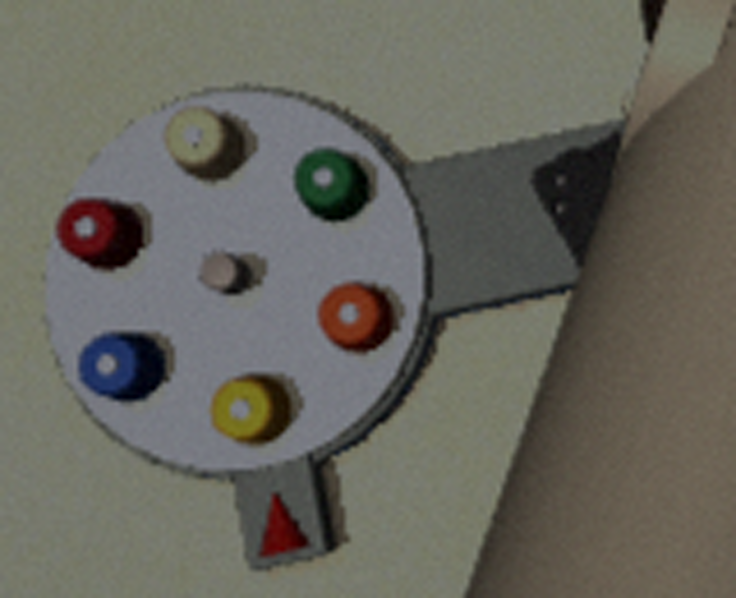

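The table is unchanged after release: the mustard dot is still at (239,408), above the arrow, and the gripper is clear.

```bash
python3 -c "
from bench import manip
print(manip.hand_in())"
```

```text
the job is handed in; nothing more can be done
None
```

The mustard cone stands at the red arrow, within about 0.4° by the camera fit. The crank handle was released, the gripper is clear, and the job was handed in at about 22.6 s.

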